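# Change over the parts trays at the prop-candle bench

### The arm

A 7-joint arm with a two-finger parallel gripper is mounted at the origin on the work surface. World frame = base frame: x ahead of the robot, y to its left, z up, the work surface at z = 0. Lengths are in m, angles in rad, forces in N, time in s.
With the tool pointing down it reaches from about 0.425 to 1.025 m from the base axis. Payload 9.4 kg.
Tool frame: the origin (TCP) lies on the centre line of the jaws, within the pads' length; the fingertips stand 25 mm ahead of it and the grasp point (between the pads) lies 6 mm ahead of it (robot.tips_ahead is the z of the fingertips in the tool frame, in m); z points along the fingers, y is the line along which they close (so a half turn about z gives the same grasp; the last joint's range is limited). The gripper opens to 93 mm and grips with 3 to 60 N. Pads are 15 mm wide; open, the fingers measure 128 mm over their backs; the gripper's body (75 mm by 188 mm) begins 65 mm behind the grasp point.
Start: joints at [1.101, 0.599, -0.003, 1.599, 0.002, 0.943, -0.08], TCP at [0.278, -0.67, 0.244] pointing down, gripper open.
Joint ranges: [-2.57, 2.57], [-0.35, 1.97], [-1.29, 1.29], [0.11, 2.56], [-1.05, 4.19], [0.11, 1.86], [-2.63, 2.63]. Speed limits (rad/s): [2.22, 2.22, 3.01, 3.01, 3.14, 3.14, 3.14].

### API

Orientations are given as [roll, pitch, yaw] about the fixed x, y, z axes, in that order (R = Rz(yaw) Ry(pitch) Rx(roll)).
In Python, from workcell import robot gives the robot as it stands. The module is installed in compiled form; this text tells all that it offers.
- The arm moves only by the tool arm_command, never from a script. Its argument "commands" is a list of rows, each an object with "linear": the shift along the tool's x, y, z in cm, a list of three; "yaw": the turn about the tool's z in degrees. A call has 1 to 20 rows; each row shifts and turns the commanded pose from where the row before left it, along the tool's axes as they then stand; what a row does not reach is not made up. A row lasts 1/12 s, in which the tool goes at most 41.7 mm and 7.16 degrees, less where a joint would pass 70% of its speed; a pose out of reach is approached as far as the arm can. A call with a gripper value outside its range is refused whole. "claw" is the closure in counts, from 0 (fully open) to 255 (shut), set as the call begins (left out, the last holds). The fingers move at their own pace and stop on an object; "newtons" is the grip in N (left out, the last holds). Time passes only in rows, so rows that do not move let the fingers close. It gives the time, the measured TCP pose, the force, the opening and the grip force at its end, in the units of the state.
- robot.state(): the state, without advancing time (a new reading comes with each control period).
- robot.camera(name): name is "scene" or "side" or "wrist"; returns a dict with "pixels" (480x640x3 uint8, red, green, blue), "range_z" (480x640 float32, m along the optical axis (not along the pixel's ray), 0 where there is no reading), "vfov" (degrees; the focal length in pixels is half the picture's height over the tangent of half this angle, whatever the lens; pixels are square), "cx", "cy" (the principal point, pixels), "rvec" (rotation vector, rad) and "tvec" (3), from world to camera coordinates, as OpenCV has them; the wrist camera has in their place "tool_from_camera" (4x4, takes a point from camera to tool coordinates, whose origin is the TCP and whose axes are the flange's). Camera axes: x right, y down, z forward; pixel columns grow to the right and rows downward; lengths in m; the calibration is good to about 2 mm. The wrist camera is an equidistant fisheye: a pixel r from the principal point sees the ray r / f radians off the axis. A picture is of the moment at which its call begins: read the wrist's pose just before it.
- robot.finish_job(): hands the job in; it is judged then, once.
The state is a dict: "time": time; "joint_positions": joint angles; "joint_vel": joint speeds; "effort": joint torques, N m; "eef_pos": TCP position; "tcp_rot": TCP orientation; "force": force on the tool from outside, world axes, zero at the start; "ft_torque": the same for the moment, N m; "width": opening from 0.0 (shut) to 1.0 (fully open); "gripper_force": force on a finger pad.
Only numpy, scipy, OpenCV 4.12 (cv2) and the standard library are available. Lean on these libraries where they do the work, as an engineer would, in place of code of your own. Each camera call takes 0.05 s, during which the arm holds its last target. There are 200 camera calls.

### The job

Change over the parts trays: first push the black-lipped tray of screws, which has been left out, fully home into its box; then hook a fingertip behind the red lip of the connector tray and draw that tray all the way out along its rails to its stop, and leave it there. Work with the fingertips or the outside of the fingers only: never pinch a lip between the fingers. Keep the white-lipped tray shut, and leave the candles, the cup and the roll of tape standing where they are.

Things in the scene. Friction and masses are not known exactly. Their poses are not given: they have to be found in the camera images.
- black_tray (a joint): Slide of the tray with the BLACK lip (holds black screws), the one left out at the start; values in m: 0 = fully home in its box, 0.110 = drawn out to its end stop, growing as the tray comes out towards the robot. It stays where it is left; it takes about 2 N to slide.
- red_tray (a joint): Slide of the tray with the RED lip (holds red wire connectors), home or nearly so (within 15 mm) at the start; values in m: 0 = fully home in its box, 0.110 = drawn out to its end stop, growing as the tray comes out towards the robot. It stays where it is left; it takes about 2 N to slide.
- white_tray (a joint): Slide of the tray with the WHITE lip (holds lamp caps), home at the start; values in m: 0 = fully home in its box, 0.110 = drawn out to its end stop, growing as the tray comes out towards the robot. It stays where it is left; it takes about 2 N to slide.
- black_lip (a point): Middle of the top edge of the black lip's BACK face (towards the box); moves with the tray. Axes: x level, into the box (the tray draws out along -x), y along the lip, z up. Lip: upright plate across the tray's front, 100 mm long, 14 mm thick (x = -14 mm to 0), top 55 mm above the table. Behind it a bare finger well, open above and at both ends, its floor 20 mm above the table, 60 mm long in x
- black_box_edge (a point): Middle of the roof's front edge on the fixed plywood box of the black-lipped tray, 70 mm above the table; axes as black_lip. Box: 130 mm wide (y), from here 200 mm back (x), a black patch on its roof. With the tray home its lip's back face is 55 mm in front of this point. The three boxes stand side by side in any order
- red_lip (a point): Middle of the top edge of the red lip's BACK face (towards the box); moves with the tray. Axes: x level, into the box (the tray draws out along -x), y along the lip, z up. Lip: upright plate across the tray's front, 100 mm long, 14 mm thick (x = -14 mm to 0), top 55 mm above the table. Behind it a bare finger well, open above and at both ends, its floor 20 mm above the table, 60 mm long in x
- red_box_edge (a point): Middle of the roof's front edge on the fixed plywood box of the red-lipped tray, 70 mm above the table; axes as red_lip. Box: 130 mm wide (y), from here 200 mm back (x), a red patch on its roof. With the tray home its lip's back face is 55 mm in front of this point. The three boxes stand side by side in any order
- white_lip (a point): Middle of the top edge of the white lip's BACK face (towards the box); moves with the tray. Axes: x level, into the box (the tray draws out along -x), y along the lip, z up. Lip: upright plate across the tray's front, 100 mm long, 14 mm thick (x = -14 mm to 0), top 55 mm above the table. Behind it a bare finger well, open above and at both ends, its floor 20 mm above the table, 60 mm long in x
- white_box_edge (a point): Middle of the roof's front edge on the fixed plywood box of the white-lipped tray, 70 mm above the table; axes as white_lip. Box: 130 mm wide (y), from here 200 mm back (x), a white patch on its roof. With the tray home its lip's back face is 55 mm in front of this point. The three boxes stand side by side in any order
- candle_a: Loose stage-prop candle: white tube 30 mm thick with a clear flame on a small plywood bench 80 x 100 mm, 36 mm high; 168 mm high in all; origin at the centre of its underside, z up. Bystander beside the boxes
- candle_b: Loose stage-prop candle: white tube 30 mm thick with a clear flame on a small plywood bench 80 x 100 mm, 36 mm high; 168 mm high in all; origin at the centre of its underside, z up. Bystander beside the boxes
- cup: Loose clear plastic cup, 84 mm across the rim, 100 mm high; origin at the centre of its underside, z up. Bystander
- tape: Loose roll of white tape, 64 mm across, 19 mm high, lying on the roof of the white-lipped box; origin at the centre of its underside. Bystander

How it is judged:
By the outcome, as a careful person would: the job done as asked, in the order asked, and still so for the second after the job is handed in, with the robot touching nothing.
It also fails if it takes over 54 s, if anything falls off the work surface, if the arm or the gripper's body presses on something with over 40 N, if the wrist force passes 120 N, or if a joint passes its speed limit or range.

## Working session

There is one attempt and no reset: what is moved stays moved. The work goes in short steps, Python scripts to look and compute and a tool call to move; the robot and the scene stay as the last step left them, time stands still between calls to the robot, and variables do not carry over. Pictures are saved under pics/ and viewed, at most 10 in all, crops included, and the job is handed in when it is done.

Besides the shell and the picture viewer there is one more tool, called by a JSON object that holds its "api" and its "payload". arm_command: Moves the arm, as the interface text tells. Its arguments: {"type":"object","properties":{"commands":{"type":"array","items":{"type":"object","properties":{"linear":{"type":"array","items":{"type":"number"}},"yaw":{"type":"number"}}}},"claw":{"type":"number"},"newtons":{"type":"number"}},"required":["commands"]}

```bash
mkdir -p pics
cat > h.py <<'E'
import numpy as np,cv2
from workcell import robot
def grab(n):
    c=robot.camera(n); np.savez(f'{n}.npz',**c); cv2.imwrite(f'pics/{n}_{robot.state()["time"]:.2f}.png',c['pixels'][:,:,::-1]); return c
def world(c):
    f=240/np.tan(np.radians(c['vfov'])/2); v,u=np.mgrid[:480,:640]; z=c['range_z']
    p=np.stack([(u-c['cx'])/f*z,(v-c['cy'])/f*z,z],-1); R=cv2.Rodrigues(np.array(c['rvec'],float))[0]
    return (p-np.array(c['tvec']).ravel())@R
E
python3 - <<'E'
from h import *
print(robot.state())
for n in('scene','side'):
    c=grab(n);print({k:v for k,v in c.items() if k not in('pixels','range_z')})
E
ls pics
```

```text
{'time': 0.0, 'joint_positions': array([ 1.10130767,  0.60009044, -0.00252644,  1.60012204,  0.00179689,
        0.94287371, -0.079822  ]), 'joint_vel': array([-0.00106226, -0.00223616, -0.00030022,  0.00022393, -0.0005783 ,
        0.00052449,  0.00066979]), 'effort': array([ 2.55322157e-04, -7.65099764e+01,  1.49739727e+00, -2.52360803e+01,
       -5.24142303e-02,  1.68421003e-02,  1.61396697e-04]), 'eef_pos': array([ 0.27731602, -0.66939174,  0.24278803]), 'tcp_rot': array([-3.14010815e+00,  1.44660423e-04,  3.92809554e-01]), 'force': array([-0.30069267,  0.13849872, -0.51662365]), 'ft_torque': array([-0.04576208,  0.02009244, -0.03097216]), 'gripper_force': 0.0, 'width': 0.9976009901688117}
{'vfov': 47.00978013534187, 'cx': 324.8760464992162, 'cy': 238.03380157187433, 'rvec': array([ 1.81399221,  1.48951263, -0.70261412]), 'tvec': array([-0.11963761, -0.2987826 ,  1.620997  ])}
{'vfov': 45.83703451267193, 'cx': 322.73179485531506, 'cy': 240.00584715801367, 'rvec': array([ 0.42537325, -2.79553334,  1.07422994]), 'tvec': array([0.5949064 , 0.17880185, 1.05565452])}
scene_0.05.png
side_0.10.png
```

View pics/scene_0.05.png

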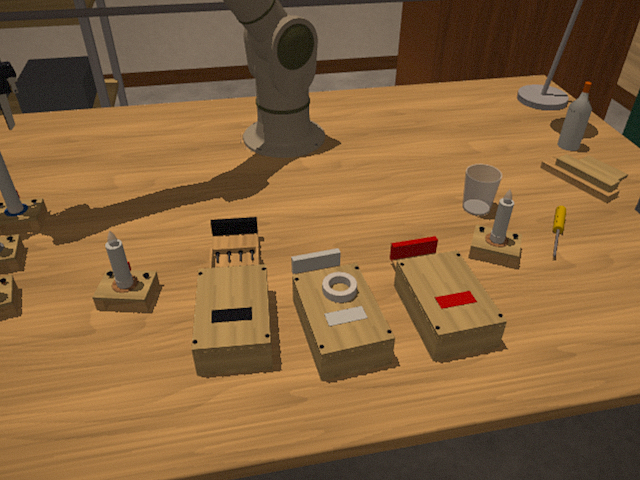

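View pics/side_0.10.png

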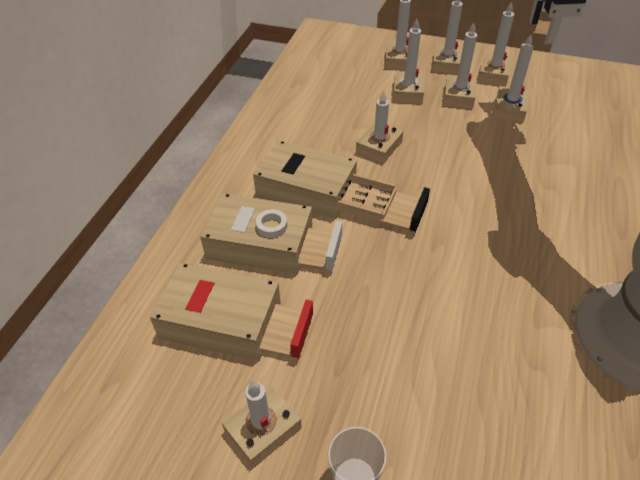

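The scene view shows the black tray out at (235,226), with the white lip at (316,262) and the red lip at (414,248). The tape is at (340,287), the candles at (120,262) and (503,222), and the cup at (481,190). The side view agrees. Next I'll measure the boxes and lips.

```bash
cat > m.py <<'E'
from h import *
def lipmask(P,img,col,ymid=None):
    r,g,b=[img[:,:,i].astype(int) for i in range(3)]
    m={'red':(r>100)&(g<60)&(b<60),'black':(r<45)&(g<45)&(b<45),'white':(abs(r-b)<30)&(r>110)}[col]
    return m
def rep(n,fresh=False):
    c=grab(n) if fresh else dict(np.load(n+'.npz'));P=world(c);img=c['pixels']
    ok=(c['range_z']>0)&(P[:,:,0]>.35)&(P[:,:,0]<1.2)
    print(n)
    for col in('black','white','red'):
        m=lipmask(P,img,col)&ok
        for nm,lo,hi in(('liptop',.051,.058),('patch',.067,.074)):
            mm=(m&(P[:,:,2]>lo)&(P[:,:,2]<hi)).astype(np.uint8)
            k,l,s,ce=cv2.connectedComponentsWithStats(mm)
            for i in range(1,k):
                if s[i,4]<25: continue
                q=P[l==i]; rc=cv2.minAreaRect((q[:,:2]*1000).astype(np.float32))
                print(col,nm,s[i,4],'px',ce[i].round(),'c',q.mean(0).round(4),'rect',np.round(rc[0],1),np.round(rc[1],1),round(rc[2],1))
    roof=(ok&(abs(P[:,:,2]-.070)<.004)).astype(np.uint8)
    roof=cv2.morphologyEx(roof,cv2.MORPH_OPEN,np.ones((5,5)))
    k,l,s,ce=cv2.connectedComponentsWithStats(roof)
    for i in range(1,k):
        if s[i,4]<800: continue
        q=P[l==i]; rc=cv2.minAreaRect((q[:,:2]*1000).astype(np.float32))
        print('roof',s[i,4],ce[i].round(),'z',q[:,2].mean().round(4),np.round(rc[0],1),np.round(rc[1],1),round(rc[2],1),cv2.boxPoints(rc).round().tolist())
if __name__=='__main__':
    for n in('scene','side'): rep(n)
E
python3 m.py
```

```text
scene
black liptop 209 px [233. 221.] c [ 0.4599 -0.1768  0.0537] rect [ 459.5 -176.8] [97.8 19.4] 85.1
black patch 462 px [231. 315.] c [ 0.7566 -0.2003  0.0704] rect [ 756.6 -200.3] [68.3 32.1] 85.4
red liptop 206 px [414. 242.] c [0.6036 0.188  0.0542] rect [603.2 188.6] [ 18.3 101. ] 3.9
red patch 433 px [455. 299.] c [0.7956 0.2006 0.0706] rect [795.1 201.3] [32.3 70.4] 3.6
roof 5272 [449. 293.] z 0.0696 [766.6 198. ] [202.1 132.4] 3.3 [[662.0, 258.0], [669.0, 126.0], [871.0, 138.0], [864.0, 270.0]]
roof 5851 [231. 308.] z 0.0695 [ 727.1 -199.1] [130.4 204.2] 85.5 [[620.0, -256.0], [824.0, -272.0], [834.0, -142.0], [630.0, -126.0]]
roof 4890 [341. 313.] z 0.0696 [767.7  -8.1] [205.1 130.8] 4.9 [[660.0, 48.0], [671.0, -82.0], [875.0, -65.0], [864.0, 66.0]]
side
black liptop 185 px [420. 204.] c [ 0.4569 -0.1702  0.0543] rect [ 456.7 -172.7] [103.5  12.1] 85.5
black patch 217 px [293. 164.] c [ 0.7561 -0.1977  0.0704] rect [ 756.6 -199.1] [66.1 28.2] 85.9
white liptop 233 px [334. 240.] c [ 0.6052 -0.0167  0.0543] rect [605.5 -17.8] [ 13.7 100.9] 5.3
white patch 337 px [243. 219.] c [ 0.7969 -0.0023  0.0704] rect [797.2  -2.6] [30.  72.2] 4.9
red liptop 324 px [301. 323.] c [0.6022 0.194  0.0545] rect [602.6 191.7] [ 13.2 101.1] 3.2
red patch 445 px [200. 296.] c [0.7952 0.2028 0.0704] rect [795.7 201.6] [29.4 70.1] 3.5
roof 3125 [305. 168.] z 0.0695 [ 726.5 -194.7] [134.7 201.5] 85.9 [[621.0, -255.0], [822.0, -269.0], [832.0, -135.0], [631.0, -120.0]]
roof 3395 [254. 223.] z 0.0695 [767.   -4.2] [201.  134.3] 5.1 [[661.0, 54.0], [673.0, -80.0], [873.0, -62.0], [861.0, 72.0]]
roof 6047 [215. 302.] z 0.0695 [765.8 201.3] [201.7 133.5] 2.7 [[662.0, 263.0], [668.0, 130.0], [870.0, 139.0], [863.0, 273.0]]
```

Run:
```python
from h import *
for n in('scene','side'):
    c=dict(np.load(n+'.npz'));P=world(c);img=c['pixels'].astype(int)
    ok=(c['range_z']>0)&(P[:,:,0]>.2)&(P[:,:,0]<1.)
    m=(ok&(P[:,:,2]>.02)&(P[:,:,2]<.30)).astype(np.uint8)
    k,l,s,ce=cv2.connectedComponentsWithStats(m)
    for i in range(1,k):
        if s[i,4]<60: continue
        q=P[l==i]; print(n,s[i,4],ce[i].round(),'min',q.min(0).round(3),'max',q.max(0).round(3))
```

```text
scene 989 [577. 119.] min [0.2   0.763 0.02 ] max [0.238 0.825 0.192]
scene 287 [  6. 112.] min [ 0.253 -0.631  0.217] max [ 0.273 -0.607  0.295]
scene 1441 [ 16. 202.] min [ 0.256 -0.702  0.02 ] max [ 0.348 -0.609  0.181]
scene 1014 [586. 173.] min [0.305 0.671 0.02 ] max [0.477 0.782 0.045]
scene 1400 [480. 186.] min [0.4   0.366 0.02 ] max [0.488 0.45  0.103]
scene 1766 [498. 234.] min [0.549 0.311 0.02 ] max [0.673 0.438 0.165]
scene 129 [560. 216.] min [0.5   0.542 0.02 ] max [0.578 0.6   0.028]
scene 769 [233. 227.] min [ 0.445 -0.228  0.02 ] max [ 0.486 -0.128  0.058]
scene 2353 [123. 278.] min [ 0.552 -0.458  0.02 ] max [ 0.654 -0.341  0.166]
scene 522 [  9. 249.] min [ 0.395 -0.671  0.02 ] max [ 0.481 -0.626  0.045]
scene 8226 [445. 297.] min [0.592 0.127 0.02 ] max [0.872 0.27  0.076]
scene 7995 [231. 312.] min [ 0.484 -0.272  0.02 ] max [ 0.835 -0.126  0.074]
scene 8531 [339. 312.] min [ 0.594 -0.082  0.02 ] max [0.875 0.065 0.092]
scene 446 [  7. 292.] min [ 0.531 -0.639  0.02 ] max [ 0.617 -0.603  0.045]
side 2187 [406.  55.] min [ 0.533 -0.868  0.02 ] max [ 0.69  -0.597
[... 330 characters left out ...]
.] min [ 0.261 -0.714  0.02 ] max [ 0.342 -0.598  0.215]
side 1352 [379. 132.] min [ 0.55  -0.449  0.02 ] max [ 0.651 -0.335  0.165]
side 12193 [288. 205.] min [ 0.48  -0.268  0.02 ] max [0.871 0.071 0.093]
side 448 [417. 209.] min [ 0.447 -0.224  0.02 ] max [ 0.496 -0.12   0.06 ]
side 529 [331. 246.] min [ 0.595 -0.068  0.02 ] max [0.644 0.034 0.059]
side 8225 [216. 308.] min [0.641 0.13  0.02 ] max [0.87  0.273 0.075]
side 779 [299. 329.] min [0.593 0.141 0.02 ] max [0.638 0.244 0.059]
side 81 [272. 342.] min [0.635 0.2   0.02 ] max [0.659 0.246 0.024]
side 3410 [260. 421.] min [0.549 0.315 0.02 ] max [0.669 0.442 0.168]
side 1771 [357. 449.] min [0.401 0.369 0.02 ] max [0.484 0.451 0.103]
```

{"api": "arm_command", "payload": {"commands": [{"linear":[0,0,0]},{"linear":[0,0,0]}], "claw": 255, "newtons": 10}}

```text
$.commands[0]: bad value
```

{"api": "arm_command", "payload": {"commands": [{"linear":[0,0,-2.0],"yaw":0},{"linear":[0,0,-2.0],"yaw":0},{"linear":[0,0,-2.0],"yaw":0},{"linear":[0,0,0],"yaw":0}], "claw": 0, "newtons": 10}}

```text
time: 0.43
eef_pos: [0.2781, -0.6711, 0.3074]
tcp_rot: [3.136, -0.0, 0.393]
force: [0.4, 0.6, 0.9]
width: 1.001
gripper_force: 0.0
```

{"api": "arm_command", "payload": {"commands": [{"linear":[2.0,-2.5,0],"yaw":0},{"linear":[2.0,-2.5,0],"yaw":0},{"linear":[2.0,-2.5,0],"yaw":0},{"linear":[2.0,-2.5,0],"yaw":0},{"linear":[2.0,-2.5,0],"yaw":0},{"linear":[2.0,-2.5,0],"yaw":0},{"linear":[2.0,-2.5,0],"yaw":0},{"linear":[2.0,-2.5,0],"yaw":0},{"linear":[2.0,-2.5,0],"yaw":0},{"linear":[2.0,-2.5,0],"yaw":0},{"linear":[2.0,-2.5,0],"yaw":0},{"linear":[2.0,-2.5,0],"yaw":0},{"linear":[2.0,-2.5,0],"yaw":0},{"linear":[2.0,-2.5,0],"yaw":0},{"linear":[2.0,-2.5,0],"yaw":0},{"linear":[2.0,-2.5,0],"yaw":0}], "claw": 255}}

```text
time: 1.77
eef_pos: [0.4198, -0.1761, 0.3031]
tcp_rot: [-3.141, 0.001, 0.393]
force: [0.9, 0.2, -0.6]
width: 0.004
gripper_force: 0.0
```

{"api": "arm_command", "payload": {"commands": [{"linear":[0,0,0],"yaw":5.4},{"linear":[0,0,0],"yaw":5.4},{"linear":[0,0,0],"yaw":5.4},{"linear":[0,0,0],"yaw":5.4},{"linear":[0,0,0],"yaw":5.4},{"linear":[0,0,0],"yaw":0},{"linear":[0,0,0],"yaw":0}]}}

```text
time: 2.35
eef_pos: [0.4198, -0.1775, 0.3032]
tcp_rot: [-3.141, 0.001, -0.075]
force: [-0.7, 0.1, -0.1]
width: 0.009
gripper_force: 0.0
```

{"api": "arm_command", "payload": {"commands": [{"linear":[0,-0.04,3.0],"yaw":0},{"linear":[0,-0.04,3.0],"yaw":0},{"linear":[0,-0.04,3.0],"yaw":0},{"linear":[0,-0.04,3.0],"yaw":0},{"linear":[0,-0.04,3.0],"yaw":0},{"linear":[0,-0.04,3.0],"yaw":0},{"linear":[0,-0.04,3.0],"yaw":0},{"linear":[0,-0.04,2.5],"yaw":0},{"linear":[0,0,1.2],"yaw":0},{"linear":[0,0,0],"yaw":0},{"linear":[0,0,0],"yaw":0}]}}

```text
time: 3.27
eef_pos: [0.4198, -0.1744, 0.0561]
tcp_rot: [-3.141, 0.002, -0.076]
force: [-0.7, 1.1, -1.1]
width: 0.007
gripper_force: 0.0
```

```bash
python3 -c "
from h import *
grab('side')"; ls pics
```

```text
scene_0.05.png
side_0.10.png
side_3.32.png
```

View pics/side_3.32.png

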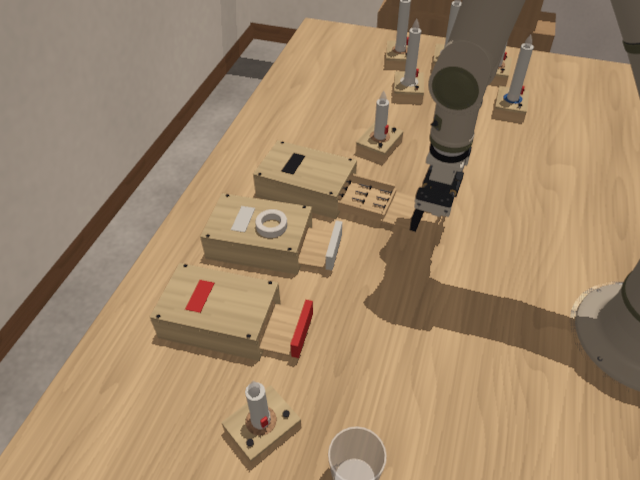

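The side view shows the closed fingers standing just in front of the black lip, near (418,215). I'll push slowly to about 10 mm short of home.

{"api": "arm_command", "payload": {"commands": [{"linear":[0.8,0,0],"yaw":0},{"linear":[0.8,0,0],"yaw":0},{"linear":[0.5,0,0],"yaw":0},{"linear":[0.5,0,0],"yaw":0},{"linear":[0.8,0,0],"yaw":0},{"linear":[0.8,0,0],"yaw":0},{"linear":[0.8,0,0],"yaw":0},{"linear":[0.8,0,0],"yaw":0},{"linear":[0.8,0,0],"yaw":0},{"linear":[0.8,0,0],"yaw":0},{"linear":[0.8,0,0],"yaw":0},{"linear":[0.8,0,0],"yaw":0},{"linear":[0.8,0,0],"yaw":0},{"linear":[0.8,0,0],"yaw":0},{"linear":[0.5,0,0],"yaw":0},{"linear":[0.5,0,0],"yaw":0},{"linear":[0,0,0],"yaw":0}]}}

```text
time: 4.73
eef_pos: [0.5374, -0.1837, 0.0566]
tcp_rot: [3.142, -0.002, -0.078]
force: [0.1, -0.7, 0.2]
width: 0.004
gripper_force: 0.0
```

{"api": "arm_command", "payload": {"commands": [{"linear":[0.2,0,0],"yaw":0},{"linear":[0.2,0,0],"yaw":0},{"linear":[0,0,0],"yaw":0}]}}

```text
time: 4.98
eef_pos: [0.54, -0.1838, 0.0566]
tcp_rot: [-3.141, -0.0, -0.078]
force: [-1.0, 0.6, 0.1]
width: 0.002
gripper_force: 0.4
```

{"api": "arm_command", "payload": {"commands": [{"linear":[0.2,0,0],"yaw":0},{"linear":[0.2,0,0],"yaw":0},{"linear":[0,0,0],"yaw":0}]}}

```text
time: 5.23
eef_pos: [0.5442, -0.1842, 0.0566]
tcp_rot: [-3.142, -0.0, -0.078]
force: [-1.1, 1.2, -0.2]
width: 0.003
gripper_force: 0.5
```

{"api": "arm_command", "payload": {"commands": [{"linear":[0.2,0,0],"yaw":0},{"linear":[0.1,0,0],"yaw":0},{"linear":[0,0,0],"yaw":0}]}}

```text
time: 5.48
eef_pos: [0.5472, -0.1845, 0.0566]
tcp_rot: [-3.142, -0.0, -0.078]
force: [-0.9, 0.4, -0.8]
width: 0.003
gripper_force: 0.5
```

{"api": "arm_command", "payload": {"commands": [{"linear":[0.1,0,0],"yaw":0},{"linear":[0.1,0,0],"yaw":0},{"linear":[0,0,0],"yaw":0}]}}

```text
time: 5.73
eef_pos: [0.5482, -0.1845, 0.0566]
tcp_rot: [-3.141, 0.001, -0.078]
force: [-4.2, 0.5, 1.9]
width: 0.003
gripper_force: 2.2
```

```bash
python3 m.py >/dev/null; python3 -c "
import m
m.rep('side',True);m.rep('scene',True)"|grep -E 'scene|side|black'; ls pics
```

```text
side
black liptop 59 px [368. 201.] c [ 0.5675 -0.1455  0.0543] rect [ 567.4 -145.9] [28.7 13. ] 85.3
black patch 212 px [293. 163.] c [ 0.7565 -0.1982  0.0703] rect [ 756.8 -200.5] [70.7 27.9] 83.4
scene
black liptop 271 px [233. 252.] c [ 0.5676 -0.1848  0.0539] rect [ 565.8 -185.2] [97.4 21.5] 84.6
black patch 457 px [231. 315.] c [ 0.7567 -0.2004  0.0705] rect [ 756.1 -200.3] [68.  32.4] 86.1
scene_0.05.png
scene_5.83.png
side_0.10.png
side_3.32.png
side_5.78.png
```

The force is rising at about the predicted home position, so I'll press a little more to confirm the stop.

{"api": "arm_command", "payload": {"commands": [{"linear":[0.1,0,0],"yaw":0},{"linear":[0.1,0,0],"yaw":0},{"linear":[0,0,0],"yaw":0}]}}

```text
time: 6.08
eef_pos: [0.5482, -0.1846, 0.0564]
tcp_rot: [-3.141, 0.005, -0.079]
force: [-9.9, 1.6, 6.4]
width: 0.006
gripper_force: 5.0
```

Black is on its stop: the TCP stalled at 0.5482 with about 10 N. I'll back off, rise and cross to the red tray.

{"api": "arm_command", "payload": {"commands": [{"linear":[-0.5,0,0],"yaw":0},{"linear":[-1.0,0,0],"yaw":0},{"linear":[-1.5,0,0],"yaw":0},{"linear":[0,0,-2.5],"yaw":0},{"linear":[0,0,-3.5],"yaw":0},{"linear":[0,0,-3.5],"yaw":0},{"linear":[0,0,-3.5],"yaw":0},{"linear":[0,0,-3.0],"yaw":0},{"linear":[0,0,-3.0],"yaw":-3.8},{"linear":[0,0,0],"yaw":-3.9},{"linear":[0,0,0],"yaw":0},{"linear":[0,0,0],"yaw":0}]}}

```text
time: 7.08
eef_pos: [0.5208, -0.1827, 0.2466]
tcp_rot: [3.141, -0.001, 0.054]
force: [0.2, -0.5, -0.1]
width: 0.006
gripper_force: 0.0
```

{"api": "arm_command", "payload": {"commands": [{"linear":[1.16,-3.05,0],"yaw":0},{"linear":[1.16,-3.05,0],"yaw":0},{"linear":[1.16,-3.05,0],"yaw":0},{"linear":[1.16,-3.05,0],"yaw":0},{"linear":[1.16,-3.05,0],"yaw":0},{"linear":[1.16,-3.05,0],"yaw":0},{"linear":[1.16,-3.05,0],"yaw":0},{"linear":[1.16,-3.05,0],"yaw":0},{"linear":[1.16,-3.05,0],"yaw":0},{"linear":[1.16,-3.05,0],"yaw":0},{"linear":[1.16,-3.05,0],"yaw":0},{"linear":[1.16,-3.05,0],"yaw":0},{"linear":[0,0,0],"yaw":0},{"linear":[0,0,0],"yaw":0},{"linear":[0,0,0],"yaw":0}]}}

```text
time: 8.33
eef_pos: [0.6389, 0.19, 0.245]
tcp_rot: [3.14, 0.002, 0.055]
force: [-0.0, -0.5, -0.7]
width: 0.006
gripper_force: 0.0
```

```bash
python3 -c "
import m
m.rep('side',True);m.rep('scene',True)"|grep -E 'scene|side|black|lip|roof'; ls pics
```

```text
side
black liptop 169 px [373. 191.] c [ 0.5641 -0.1785  0.0543] rect [ 564.  -180.3] [100.9  12.3] 85.4
black patch 42 px [299. 157.] c [ 0.75   -0.2221  0.0706] rect [ 748.9 -222.1] [16.2 23.3] 19.2
white liptop 26 px [409.  78.] c [ 0.5795 -0.6456  0.0541] rect [ 578.8 -645.6] [27.4 14.6] 21.5
white liptop 30 px [462.  82.] c [ 0.4397 -0.6665  0.0545] rect [ 438.6 -667.6] [30.1 21. ] 19.3
white liptop 28 px [379. 133.] c [ 0.5997 -0.3831  0.0544] rect [ 600.9 -382.9] [12.7 24.7] 85.1
white liptop 242 px [334. 240.] c [ 0.6052 -0.0168  0.0544] rect [605.3 -18.6] [ 13.7 105.7] 5.4
white liptop 25 px [255. 424.] c [0.6106 0.3932 0.0541] rect [609.4 393.2] [ 3.9 21. ] 78.9
red liptop 316 px [301. 324.] c [0.6019 0.1946 0.0544] rect [602.1 192.4] [ 13.2 102. ] 2.3
roof 1484 [325. 171.] z 0.0694 [ 697.5 -192.6] [133.1 143.3] 85.2 [[621.0, -253.0], [763.0, -265.0], [774.0, -132.0], [632.0, -120.0]]
roof 1196 [225. 217.] z 0.0696 [8.311e+02 3.000e-01] [ 70.5 133.2] 4.9 [[790.0, 64.0], [802.0, -69.0], [872.0, -63.0], [860.0, 70.0]]
roof 6056 [215. 302.] z 0.0695 [766.1 201.6] [202.  132.4] 3.1 [[662.0, 262.0], [669.0, 130.0], [871.0, 141.0], [863.0, 273.0]]
scene
black liptop 258 px [233. 252.] c [ 0.5678 -0.1852  0.0539] rect [ 567.3 -185.2] [97.1 18.6] 85.4
black patch 457 px [232. 315.] c [ 0.7565 -0.2001  0.0704] rect [ 756.3 -200.3] [67.9 31.4] 85.8
red liptop 174 px [410. 242.] c [0.6043 0.1809 0.0543] rect [604.4 182. ] [18.6 86.4] 1.8
roof 5283 [450. 293.] z 0.0696 [766.2 198. ] [205.5 131.8] 3.3 [[660.0, 258.0], [668.0, 126.0], [873.0, 138.0], [865.0, 270.0]]
roof 5834 [231. 308.] z 0.0695 [ 727.8 -199. ] [130.1 204.4] 85.5 [[621.0, -256.0], [825.0, -272.0], [835.0, -142.0], [631.0, -126.0]]
roof 4943 [341. 313.] z 0.0696 [767.5  -8.1] [203.6 131.1] 5.0 [[660.0, 48.0], [672.0, -82.0], [875.0, -65.0], [863.0, 66.0]]
scene_0.05.png
scene_5.83.png
scene_8.43.png
side_0.10.png
side_3.32.png
side_5.78.png
side_8.38.png
```

The black lip's back face measures about 55 mm in front of its box edge, so it is home. Now I'll go down into the red well.

{"api": "arm_command", "payload": {"commands": [{"linear":[0,0,2.5],"yaw":0},{"linear":[0,0,2.5],"yaw":0},{"linear":[0,0,2.5],"yaw":0},{"linear":[0,0,2.5],"yaw":0},{"linear":[0,0,2.5],"yaw":0},{"linear":[0,0,2.0],"yaw":0},{"linear":[0,0,1.5],"yaw":0},{"linear":[0,0,1.0],"yaw":0},{"linear":[0,0,1.0],"yaw":0},{"linear":[0,0,0.9],"yaw":0},{"linear":[0,0,0],"yaw":0}]}}

```text
time: 9.35
eef_pos: [0.6389, 0.1901, 0.0563]
tcp_rot: [3.141, 0.002, 0.055]
force: [0.5, -0.3, -0.8]
width: 0.004
gripper_force: 0.0
```

```bash
python3 -c "
from h import *
grab('side')"; ls pics
```

```text
scene_0.05.png
scene_5.83.png
scene_8.43.png
side_0.10.png
side_3.32.png
side_5.78.png
side_8.38.png
side_9.40.png
```

View pics/side_9.40.png

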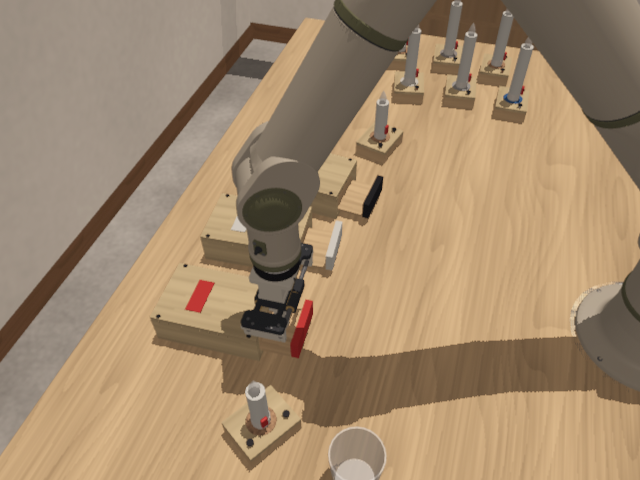

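The gripper is down between the red lip at (303,328) and its box, clear of candle_b at (260,410). Now I'll draw the tray out.

{"api": "arm_command", "payload": {"commands": [{"linear":[-0.8,0,0],"yaw":0},{"linear":[-0.6,0,0],"yaw":0},{"linear":[-0.4,0,0],"yaw":0},{"linear":[-0.4,0,0],"yaw":0},{"linear":[-0.6,0,0],"yaw":0},{"linear":[-0.8,0,0],"yaw":0},{"linear":[-0.8,0,0],"yaw":0},{"linear":[-0.8,0,0],"yaw":0},{"linear":[-0.8,0,0],"yaw":0},{"linear":[-0.8,0,0],"yaw":0},{"linear":[-0.8,0,0],"yaw":0},{"linear":[-0.8,0,0],"yaw":0},{"linear":[-0.8,0,0],"yaw":0},{"linear":[-0.8,0,0],"yaw":0},{"linear":[-0.8,0,0],"yaw":0},{"linear":[-0.8,0,0],"yaw":0},{"linear":[-0.4,0,0],"yaw":0},{"linear":[-0.2,0,0],"yaw":0},{"linear":[0,0,0],"yaw":0}]}}

```text
time: 10.98
eef_pos: [0.5166, 0.1837, 0.0574]
tcp_rot: [3.141, 0.002, 0.056]
force: [0.3, 0.4, -0.2]
width: 0.006
gripper_force: 0.0
```

{"api": "arm_command", "payload": {"commands": [{"linear":[-0.2,0,0],"yaw":0},{"linear":[-0.2,0,0],"yaw":0},{"linear":[0,0,0],"yaw":0}]}}

```text
time: 11.23
eef_pos: [0.5134, 0.1834, 0.0574]
tcp_rot: [3.141, 0.001, 0.056]
force: [1.1, 0.3, 0.1]
width: 0.008
gripper_force: 0.4
```

{"api": "arm_command", "payload": {"commands": [{"linear":[-0.2,0,0],"yaw":0},{"linear":[-0.1,0,0],"yaw":0},{"linear":[0,0,0],"yaw":0}]}}

```text
time: 11.48
eef_pos: [0.5104, 0.1833, 0.0575]
tcp_rot: [3.141, 0.0, 0.056]
force: [1.1, -1.1, -0.6]
width: 0.007
gripper_force: 0.5
```

{"api": "arm_command", "payload": {"commands": [{"linear":[-0.1,0,0],"yaw":0},{"linear":[-0.1,0,0],"yaw":0},{"linear":[0,0,0],"yaw":0}]}}

```text
time: 11.73
eef_pos: [0.5096, 0.1834, 0.0577]
tcp_rot: [-3.141, -0.002, 0.055]
force: [5.1, -1.2, -2.6]
width: 0.008
gripper_force: 2.4
```

{"api": "arm_command", "payload": {"commands": [{"linear":[-0.1,0,0],"yaw":0},{"linear":[-0.1,0,0],"yaw":0},{"linear":[0,0,0],"yaw":0}]}}

```text
time: 11.98
eef_pos: [0.5096, 0.1834, 0.0578]
tcp_rot: [-3.14, -0.005, 0.055]
force: [10.4, -1.1, -6.3]
width: 0.001
gripper_force: 5.0
```

{"api": "arm_command", "payload": {"commands": [{"linear":[-0.1,0,0],"yaw":0},{"linear":[-0.1,0,0],"yaw":0},{"linear":[0,0,0],"yaw":0}]}}

```text
time: 12.23
eef_pos: [0.5095, 0.1835, 0.058]
tcp_rot: [-3.14, -0.008, 0.054]
force: [15.2, -2.3, -12.2]
width: 0.006
gripper_force: 7.6
```

The TCP has stalled at 0.5095 with the force rising, so the tray is on its end stop. I'll release forward into the well, then lift straight up.

{"api": "arm_command", "payload": {"commands": [{"linear":[0.5,0,0],"yaw":0},{"linear":[0.7,0,0],"yaw":0},{"linear":[0.8,0,0],"yaw":0},{"linear":[0,0,0],"yaw":0},{"linear":[0,0,-1.0],"yaw":0},{"linear":[0,0,-2.0],"yaw":0},{"linear":[0,0,-3.0],"yaw":0},{"linear":[0,0,-3.0],"yaw":0},{"linear":[0,0,-3.0],"yaw":0},{"linear":[0,0,-3.0],"yaw":0},{"linear":[0,0,-3.0],"yaw":0},{"linear":[0,0,0],"yaw":0},{"linear":[0,0,0],"yaw":0}]}}

```text
time: 13.32
eef_pos: [0.5247, 0.1845, 0.2398]
tcp_rot: [-3.14, -0.003, 0.056]
force: [-0.3, -0.1, -0.3]
width: 0.003
gripper_force: 0.0
```

```bash
python3 -c "
import m
m.rep('side',True);m.rep('scene',True)"|grep -E 'scene|side|lip|roof'; ls -t pics|head -2
```

```text
side
white liptop 26 px [496.  60.] c [ 0.3637 -0.8039  0.0546] rect [ 363.  -805.4] [16.1 24.3] 79.6
white liptop 26 px [462.  82.] c [ 0.4404 -0.6664  0.0544] rect [ 439.4 -666.4] [30.1 13.5] 18.0
white liptop 28 px [255. 424.] c [0.6101 0.3931 0.0547] rect [609.5 393.2] [ 4.3 21.8] 75.7
red liptop 40 px [367. 318.] c [0.4937 0.149  0.0547] rect [494.6 154.8] [11.  35.6] 3.2
red liptop 91 px [356. 354.] c [0.4916 0.2256 0.0544] rect [492.  225.1] [12.5 24. ] 1.0
roof 2028 [291. 166.] z 0.0695 [ 748.1 -196.6] [134.2 159. ] 85.4 [[663.0, -257.0], [822.0, -270.0], [833.0, -136.0], [674.0, -123.0]]
roof 3425 [254. 223.] z 0.0695 [767.   -5.3] [200.2 134.5] 5.1 [[661.0, 53.0], [673.0, -81.0], [873.0, -63.0], [861.0, 71.0]]
roof 6076 [215. 302.] z 0.0695 [766.  201.3] [201.1 133. ] 3.1 [[662.0, 262.0], [669.0, 129.0], [870.0, 140.0], [863.0, 273.0]]
scene
black liptop 255 px [233. 252.] c [ 0.5676 -0.1849  0.0538] rect [ 567.  -185.3] [97.3 19.2] 84.0
white liptop 25 px [487. 198.] c [0.4788 0.4093 0.0542] rect [478.5 409.8] [ 7.4 35.2] 2.4
red liptop 138 px [392. 212.] c [0.4954 0.1744 0.0544] rect [494.7 175.7] [17.9 84.8] 5.0
roof 5303 [449. 293.] z 0.0696 [766.  197.5] [203.1 131.6] 3.3 [[661.0, 257.0], [668.0, 126.0], [871.0, 138.0], [864.0, 269.0]]
roof 5822 [231. 308.] z 0.0695 [ 727.6 -199. ] [130.  202.4] 85.5 [[622.0, -256.0], [823.0, -272.0], [834.0, -142.0], [632.0, -126.0]]
roof 4909 [341. 313.] z 0.0696 [767.5  -8.5] [203.9 130.7] 4.8 [[660.0, 48.0], [671.0, -82.0], [875.0, -65.0], [864.0, 65.0]]
scene_13.42.png
side_13.37.png
```

View pics/scene_13.42.png

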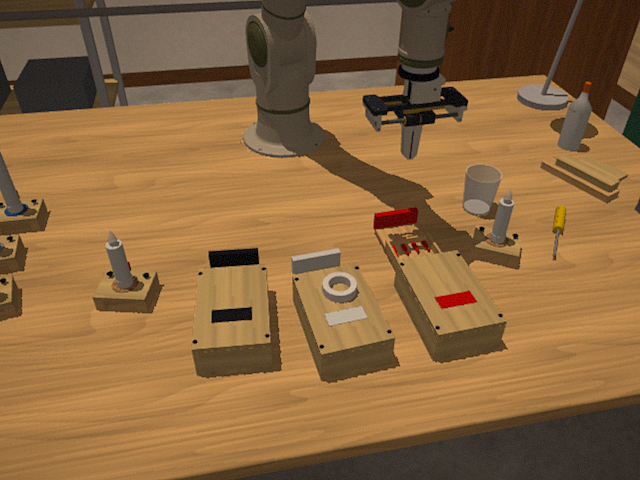

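Black at (234,257) is home, red at (396,218) is fully out and white at (316,262) is shut. The candles, cup and tape look unmoved, and the gripper is clear at (410,120).

```bash
python3 -c "
from workcell import robot
print(robot.finish_job())"
```

```text
the job is handed in; nothing more can be done
None
```

The job is handed in: the black tray was pushed home first, then the red tray was drawn about 110 mm out to its stop; white is still shut, and the candles, cup and tape look unmoved in the final picture.

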